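Find the softest sanding block with the pin gauge

TASK

Take the pin gauge from its stand and, starting at the rack's red end and going from block to block, press its pin squarely into the middle of each rubber face until the red pointer stands in the green band, keep it there for about a second and never press harder than that. Then stand the gauge back in its stand and lay the softest block, the one whose face the pin sank deepest, flat and face up in the grey tray; let nothing fall, and leave the other two blocks and everything else where they are.

Things in the scene. Friction and masses are not known exactly. Their poses are not given: they have to be found in the camera images.
- rack: Fixed plywood board lying on the bench, 130 mm (its x) x 360 mm (its y), 8 mm thick, with 5 mm lips along both long edges; the red stripe across its top marks its +y end. Origin at the centre of its underside (height 0). Three blocks lie on it, one per bay.
- bay1 (a point): Centre of the first bay, at the red end, on the board's top (8 mm above the bench); rack frame y = +110 mm.
- bay2 (a point): Centre of the middle bay, rack frame y = 0.
- bay3 (a point): Centre of the third bay, far from the red end, rack frame y = -110 mm.
- block_a: Loose sanding block, one of three that look alike: pale wooden body 84 mm (its x) x 45 mm (its y) x 32 mm high, 0.2 kg; black rubber face 62 x 33 mm let into its top, its top 34 mm above the origin. Grip it across the 45 mm by its wooden sides. Origin: centre of its underside. One block is soft, one medium, one firm; any may lie in any bay.
- block_a_face (a joint): How far this block's face has sunk straight down, in m, 0 at the start, 0.014 at most. Slow rubber: it gives from 5.5 N on and stays down where it was pushed to; under a steady tool the load eases off by about 1 N. With the pointer mid green band (11 N) the soft block's face sinks about 10 mm (6 to 14 over the band), the medium's about 3 mm (2 to 5), the firm one's about 1.3 mm.
- block_b: Loose sanding block, one of three that look alike: pale wooden body 84 mm (its x) x 45 mm (its y) x 32 mm high, 0.2 kg; black rubber face 62 x 33 mm let into its top, its top 34 mm above the origin. Grip it across the 45 mm by its wooden sides. Origin: centre of its underside. One block is soft, one medium, one firm; any may lie in any bay.
- block_b_face (a joint): How far this block's face has sunk straight down, in m, 0 at the start, 0.014 at most. Slow rubber: it gives from 5.5 N on and stays down where it was pushed to; under a steady tool the load eases off by about 1 N. With the pointer mid green band (11 N) the soft block's face sinks about 10 mm (6 to 14 over the band), the medium's about 3 mm (2 to 5), the firm one's about 1.3 mm.
- block_c: Loose sanding block, one of three that look alike: pale wooden body 84 mm (its x) x 45 mm (its y) x 32 mm high, 0.2 kg; black rubber face 62 x 33 mm let into its top, its top 34 mm above the origin. Grip it across the 45 mm by its wooden sides. Origin: centre of its underside. One block is soft, one medium, one firm; any may lie in any bay.
- block_c_face (a joint): How far this block's face has sunk straight down, in m, 0 at the start, 0.014 at most. Slow rubber: it gives from 5.5 N on and stays down where it was pushed to; under a steady tool the load eases off by about 1 N. With the pointer mid green band (11 N) the soft block's face sinks about 10 mm (6 to 14 over the band), the medium's about 3 mm (2 to 5), the firm one's about 1.3 mm.
- gauge: Loose hand-held pin gauge, 0.24 kg, upright in its stand at the start. Aluminium barrel, 40 mm diameter, from the origin (centre of the barrel's underside) up to 45 mm; above it a square blue grip 26 x 26 mm (sides along its x and y) up to 90 mm, then a black cap, 24 mm diameter, to 94 mm. A steel pin, 8 mm diameter, sticks out 22 mm below the barrel. z points up.
- pin_tip (a point): Rounded lower end of the gauge's pin, 22 mm below the gauge's origin when not pressed.
- gauge_pin (a joint): How far the pin has been pushed up into the gauge, in m: 0 out, 0.010 against its inner stop. Spring: 3 N to start it moving, then 1.5 N per mm. A red pointer on the barrel's two sides (its +x and -x) rises with it; it stands in the green band from 4 mm (9 N) to 7 mm (13.5 N); 18 N drives the pin to the stop.
- stand: Fixed wooden holder for the gauge, 70 x 70 mm, 42 mm high, with a square pocket 48 x 48 mm open at the top; inside, ledges 28 mm above the bench carry the barrel, and the pin hangs free between them. Origin at the centre of its underside, on the bench.
- stand_seat (a point): Centre of the pocket at the ledges' height, 28 mm above the bench: the gauge's origin lies here when it is put away.
- tray: Fixed open grey plastic tray on the bench, outside 170 mm (its x) x 160 mm (its y) x 28 mm high, walls and floor 5 mm. Empty at the start. Origin at the centre of its underside.
- pencil: Bystander, not to be moved: yellow pencil, 172 x 8 mm, lying along its x; origin under its middle.
- rule: Bystander, not to be moved: bright steel strip rule, 150 x 20 x 4 mm.
- file: Bystander, not to be moved: dark steel file with round wooden handle, 280 mm long, 18 mm high.
- caliper: Bystander, not to be moved: steel caliper with green electronic housing, 200 mm long along its y, 15 mm high.
- bridge: Bystander, not to be moved: small flat maple violin bridge, 42 x 34 x 6 mm, lying flat.
- glue: Bystander, not to be moved: small bottle with red cap, 40 mm diameter, 90 mm high, standing.
Things that resemble listed ones, but are neither listed nor needed, are in the scene too. What is meant by the stand is not yellow, and is the smaller of those in its own colour.

How it is judged:
By the outcome, as a careful person would: the job done as asked, in the order asked, and still so for the second after the job is handed in, with the robot touching nothing.
It also fails if it takes over 72 s, if anything falls off the work surface, if the arm or the gripper's body presses on something with over 40 N, if the wrist force passes 120 N, or if a joint passes its speed limit or range.

ROBOT

A 6-joint arm with a two-finger parallel gripper is mounted at the origin on the work surface. World frame = base frame: x ahead of the robot, y to its left, z up, the work surface at z = 0. Lengths are in m, angles in rad, forces in N, time in s.
With the tool pointing down it reaches from about 0.3 to 0.75 m from the base axis. Payload 8.5 kg.
Tool frame: the origin (TCP) lies between the finger pads; the fingertips stand 25 mm ahead of it and the grasp point (between the pads) lies 6 mm ahead of it; z points along the fingers, y is the line along which they close (so a half turn about z gives the same grasp; the last joint's range is limited). The gripper opens to 85 mm and grips with 20 to 120 N. Pads are 22 mm wide; open, the fingers measure 114 mm over their backs; the gripper's body (76 mm by 85 mm) begins 54 mm behind the grasp point. The pads swing forward as they close: fully open they stand 13 mm farther back than shut.
Start: joints at [1.062, 0.381, 1.297, -0, 1.464, -0.215], TCP at [0.159, 0.526, 0.256] pointing down, gripper open.
Joint ranges: [-3.11, 3.11], [-0.89, 2.33], [0.22, 2.48], [-1.42, 4.56], [0.17, 2.85], [-2.88, 2.88]. Speed limits (rad/s): [2.39, 2.39, 3.14, 3.14, 3.14, 3.14].

INTERFACE

Orientations are given as a 3x3 rotation matrix whose columns are the frame's x, y, z axes.
In Python, from rig import get_state, capture, job_done gives the robot as it stands.
- The arm moves only by the tool arm_command, never from a script. Its argument "increments" is text: rows parted by semicolons, each of 7 numbers parted by spaces: the finger opening in cm, from 0 to 8.54, then the shift along the tool's x, y, z in cm, then the turn, a rotation vector about the tool's x, y, z in degrees. A call has exactly 10 rows; each row is the pose to reach, as a shift and turn from the pose commanded when the call began, along the tool's axes at that moment; what a row does not reach only later rows make up. A row lasts 1/8 s, in which the tool goes at most 62.5 mm and 10.7 degrees, less where a joint would pass 70% of its speed; a pose out of reach is approached as far as the arm can. A call with a gripper value outside its range is refused whole. The fingers move at their own pace and stop on an object; "force" is the grip in N (left out, the last holds). Time passes only in rows, so rows that repeat a pose let the fingers close, or fill a call up. It gives the time, the measured TCP pose, the force, the opening and the grip force at its end, in the units of the state.
- get_state(): the state, without advancing time (a new reading comes with each control period).
- capture(name): name is "scene" or "top"; returns a dict with "pixels" (400x640x3 uint8, red, green, blue), "z_map" (400x640 float32, m along the optical axis (not along the pixel's ray), 0 where there is no reading), "K" (3x3 intrinsics, pixels), "view" (4x4, takes a point from world to camera coordinates). Camera axes: x right, y down, z forward; pixel columns grow to the right and rows downward; lengths in m; the calibration is good to about 2 mm. A picture is of the moment at which its call begins.
- job_done(): hands the job in; it is judged then, once.
The state is a dict: "t": time; "joint_pos": joint angles; "qvel": joint speeds; "tau": joint torques, N m; "eef_pos": TCP position; "tcp_rot": TCP orientation; "ft_force": force on the tool from outside, world axes, zero at the start; "moment": the same for the moment, N m; "width": opening from 0.0 (shut) to 1.0 (fully open); "gripper_force": force on a finger pad.
Only numpy, scipy, OpenCV 4.12 (cv2) and the standard library are available. Lean on these libraries where they do the work, as an engineer would, in place of code of your own. Each camera call takes 0.05 s, during which the arm holds its last target. There are 200 camera calls.

## Working session

There is one attempt and no reset: what is moved stays moved. The work goes in short steps, Python scripts to look and compute and a tool call to move; the robot and the scene stay as the last step left them, time stands still between calls to the robot, and variables do not carry over. Pictures are saved under pics/ and viewed, at most 10 in all, crops included, and the job is handed in when it is done.

Besides the shell and the picture viewer there is one more tool, called after "Request:" in YAML: its name, and indented under it one key for each argument. arm_command: Moves the arm, as the interface text tells. Its arguments: {"type":"object","properties":{"increments":{"type":"string"},"force":{"type":"number"}},"required":["increments"]}

```bash
ls; mkdir -p pics; cat > h.py <<'E'
import numpy as np, cv2
from rig import get_state, capture, job_done
def pts(c):
    z=c["z_map"];K=c["K"];v,u=np.mgrid[:z.shape[0],:z.shape[1]]
    P=np.stack([(u-K[0,2])/K[0,0]*z,(v-K[1,2])/K[1,1]*z,z],-1)
    V=np.linalg.inv(c["view"]);W=P@V[:3,:3].T+V[:3,3];W[z==0]=np.nan;return W
def proj(c,p):
    q=c["view"][:3,:3]@np.array(p)+c["view"][:3,3];q=c["K"]@q;return q[:2]/q[2]
def ray(c,u,v,h):
    V=np.linalg.inv(c["view"]);d=V[:3,:3]@np.linalg.inv(c["K"])@[u,v,1];o=V[:3,3];return o+d*(h-o[2])/d[2]
def save(n,img,s=1,i=cv2.INTER_CUBIC):
    cv2.imwrite("pics/"+n+".png",cv2.cvtColor(cv2.resize(img,None,fx=s,fy=s,interpolation=i),cv2.COLOR_RGB2BGR))
E
python3 - <<'E'
from h import *
a=capture("top");b=capture("scene")
save("top",a["pixels"],1.25);save("scene",b["pixels"],1.25)
for c in(a,b):print(c["K"],c["view"])
s=get_state();print(s)
np.savez("a.npz",**a);np.savez("b.npz",**b)
E
```

```text
pics
[[400.05578191   0.         330.26091645]
 [  0.         400.05578191 200.33851866]
 [  0.           0.           1.        ]] [[ 0.00435049 -0.99981858 -0.01854377 -0.05288351]
 [-0.99547216 -0.00256925 -0.09501884  0.57878853]
 [ 0.09495396  0.01887318 -0.99530274  0.9744646 ]
 [ 0.          0.          0.          1.        ]]
[[378.58980538   0.         316.60007044]
 [  0.         378.58980538 199.87464535]
 [  0.           0.           1.        ]] [[-0.53058293  0.8475934  -0.00819577  0.33627052]
 [ 0.5733452   0.35175192 -0.73996343 -0.27182406]
 [-0.62430524 -0.39731097 -0.67259717  1.56664496]
 [ 0.          0.          0.          1.        ]]
{'t': 0.1, 'joint_pos': array([ 1.06170571e+00,  3.81133514e-01,  1.29817872e+00, -4.14999786e-05,
        1.46357864e+00, -2.15295298e-01]), 'qvel': array([-0.00124524, -0.0018815 , -0.0023334 ,  0.00032194,  0.00302443,
        0.00094887]), 'tau': array([ 4.39880183e-03, -4.49216259e+01, -2.31660265e+01, -9.37802974e-05,
        3.64763444e-03, -1.66136749e-05]), 'eef_pos': array([0.1591659 , 0.52622264, 0.25577297]), 'tcp_rot': array([[-9.57152918e-01,  2.89582345e-01, -5.96705259e-04],
       [ 2.89582863e-01,  9.57152253e-01, -1.15370693e-03],
       [ 2.37044624e-04, -1.27706957e-03, -9.99999156e-01]]), 'ft_force': array([ 0.76656412, -0.26269176, -0.13960711]), 'moment': array([ 0.02331731, -0.0020979 , -0.01774477]), 'gripper_force': 0.0, 'width': 0.99780820740714}
```

View pics/top.png

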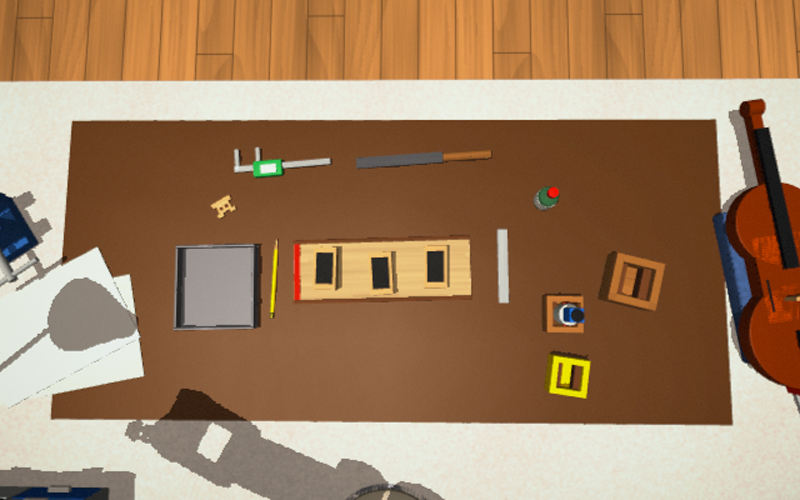

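View pics/scene.png

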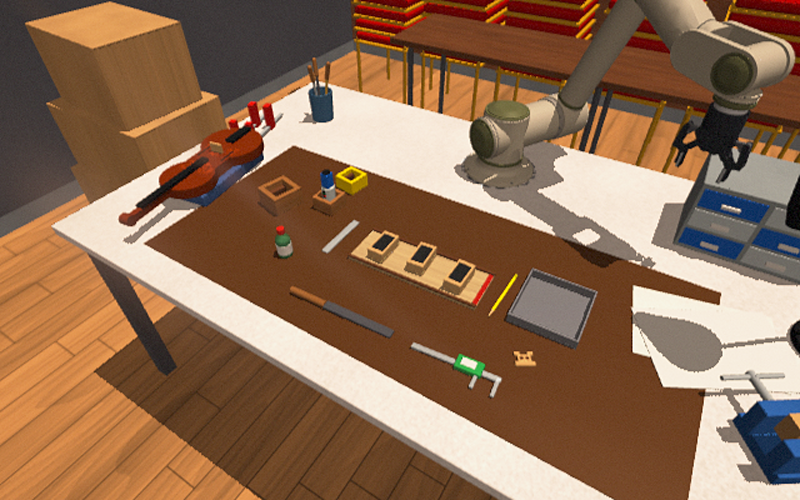

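The two views show, in the 1.25x top picture:
- tray at (217,287)
- rack at (382,270), with its red stripe at (297,271)
- black faces at (325,267), (381,272) and (435,266)

There are three stand candidates in the top picture. The brown one at (564,314) holds the gauge. The others are a larger brown one at (633,280) and a yellow one at (570,375). The small brown one fits, being not yellow and the smaller of its colour. I'll measure and confirm it in a crop.

```bash
python3 - <<'E'
from h import *
a=dict(np.load("a.npz"));b=dict(np.load("b.npz"))
W=pts(a);Wb=pts(b)
def rect(P,n):
    P=P[~np.isnan(P).any(1)]
    r=cv2.minAreaRect((P[:,:2]*1000).astype(np.float32));print(n,len(P),"c",np.round(r[0],1),"sz",np.round(r[1],1),"ang",round(r[2],1),"z med",np.round(np.median(P[:,2])*1000,1))
def reg(X,x0,x1,y0,y1,z0,z1): return (X[...,0]>x0)&(X[...,0]<x1)&(X[...,1]>y0)&(X[...,1]<y1)&(X[...,2]>z0)&(X[...,2]<z1)
for n,(u,v) in dict(tray=(217,287),rack=(405,270),fa=(325,267),fb=(381,272),fc=(435,266),stand=(550,322),cap=(570,312),big=(633,263)).items():
    print(n,np.round(W[int(v/1.25),int(u/1.25)],4))
hsv=cv2.cvtColor(a["pixels"],cv2.COLOR_RGB2HSV)
for X,im,nm in((W,a,"top"),(Wb,b,"scene")):
    hs=cv2.cvtColor(im["pixels"],cv2.COLOR_RGB2HSV)
    # black faces, wood tops
    m=reg(X,.3,.6,-.3,.3,.034,.05)
    n,l,st,ce=cv2.connectedComponentsWithStats(m.astype(np.uint8))
    for i in range(1,n):
        if st[i,4]>60: rect(X[l==i],nm+" block"); k=(l==i)&(hs[...,2]<70); rect(X[k],nm+" face") if k.sum()>20 else 0
    m=reg(X,.2,.7,-.7,.6,.02,.14)
    n,l,st,ce=cv2.connectedComponentsWithStats(m.astype(np.uint8))
    for i in range(1,n):
        if st[i,4]>60: rect(X[l==i],nm+" comp"+str(np.round(ce[i])))
c1=cv2.resize(a["pixels"][190:330,420:550],None,fx=3,fy=3,interpolation=cv2.INTER_CUBIC)
c2=cv2.resize(b["pixels"][120:225,190:310],None,fx=3,fy=3,interpolation=cv2.INTER_CUBIC)
o=np.zeros((420,760,3),np.uint8);o[:420,:390]=c1;o[:315,395:755]=c2
save("crop",o)
E
```

```text
tray [0.5063 0.3518 0.0052]
rack [ 0.5408 -0.0347  0.0075]
fa [0.5459 0.1224 0.04  ]
fb [0.5361 0.0131 0.0433]
fc [ 0.5489 -0.0949  0.0412]
stand [ 0.4403 -0.3182  0.0392]
cap [ 0.4617 -0.3347  0.1166]
big [ 0.554  -0.4743  0.056 ]
top block 656 c [546.8 -95. ] sz [84.3 44.6] ang 0.1 z med 41.5
top face 287 c [547.7 -93.7] sz [56.9 27.2] ang 0.1 z med 42.6
top block 631 c [542.5 124. ] sz [45.6 82.5] ang 89.7 z med 41.7
top face 289 c [543.5 124.7] sz [30.2 58.8] ang 88.3 z med 42.6
top block 625 c [533.5  12.9] sz [83.9 45.3] ang 3.7 z med 41.7
top face 292 c [534.9  13.7] sz [58.2 30.1] ang 4.1 z med 42.7
top comp[437. 158.] 266 c [ 681.3 -312.7] sz [38.8 30.1] ang 42.9 z med 61.8
top comp[595. 217.] 2899 c [ 525.1 -679.5] sz [339.4  41.1] ang 0.0 z med 63.6
top comp[171. 229.] 689 c [505.8 346.9] sz [170.3 161.9] ang 1.4 z med 27.7
top comp[348. 213.] 664 c [546.8 -95. ] sz [84.3 44.6] ang 0.1 z med 41.4
top comp[260. 215.] 661 c [542.5 123.9] sz [45.7 82.8] ang 89.3 z med 41.6
top comp[304. 218.] 637 c [533.4  12.8] sz [83.9 45.3] ang 4.0 z med 41.6
top comp[507. 225.] 1515 c [ 5
[... 599 characters left out ...]
ene comp[176. 140.] 1066 c [ 529.2 -677.5] sz [338.2  46.4] ang 0.4 z med 56.5
scene comp[281. 142.] 307 c [ 337.1 -349.2] sz [78. 74.] ang 82.4 z med 38.9
scene comp[262. 153.] 487 c [ 456.1 -343.7] sz [74.3 75.6] ang 0.7 z med 45.1
scene comp[224. 154.] 641 c [ 518.9 -478.7] sz [102.3  96.2] ang 75.3 z med 47.3
scene comp[227. 191.] 168 c [ 684.5 -310.9] sz [35.9 29.9] ang 85.7 z med 61.9
scene comp[306. 196.] 353 c [547.  -92.9] sz [88.8 46.3] ang 0.3 z med 41.5
scene comp[337. 205.] 368 c [534.3  14.8] sz [88.7 46.7] ang 3.7 z med 41.7
scene comp[367. 220.] 411 c [543.1 125.7] sz [46.2 89.5] ang 89.8 z med 42.1
scene comp[442. 244.] 550 c [506.4 348.2] sz [174.8 160. ] ang 1.5 z med 27.9
```

View pics/crop.png

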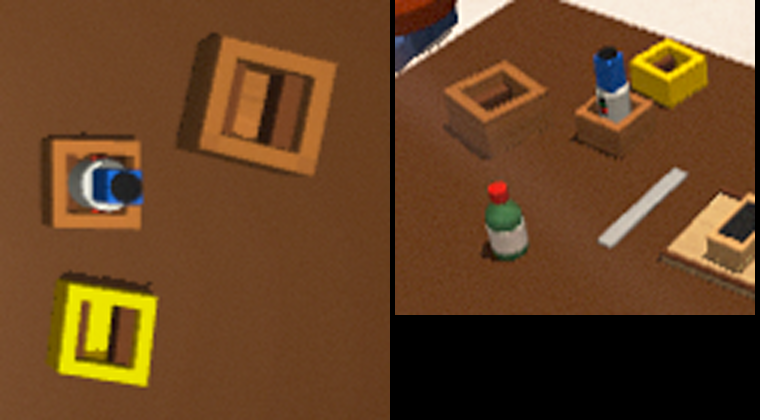

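The crop confirms it: the gauge stands in the small brown stand at crop (95,182). The larger brown one at (265,105) and the yellow one at (108,330) are lookalikes. Red pointer marks lie on the gauge's world ±x sides. Next I'll locate the gauge cap accurately from both views.

```bash
python3 - <<'E'
from h import *
for f in"ab":
    c=dict(np.load(f+".npz"));W=pts(c);hs=cv2.cvtColor(c["pixels"],cv2.COLOR_RGB2HSV)
    near=(abs(W[...,0]-.455)<.06)&(abs(W[...,1]+.345)<.06)
    m=near&(W[...,2]>.110)&(hs[...,2]<60)
    v,u=np.nonzero(m);print(f,"cap px",m.sum(),u.mean(),v.mean(),"z",np.nanmedian(W[m][:,2]),"ray",ray(c,u.mean(),v.mean(),.122),"pc",W[m].mean(0))
    m=near&(W[...,2]>.078)&(W[...,2]<.125);P=W[m];print("grip x",np.percentile(P[:,0],[2,98]),"y",np.percentile(P[:,1],[2,98]))
    m=near&(abs(W[...,2]-.042)<.005)&(hs[...,1]>100);P=W[m];print("stand",cv2.minAreaRect((P[:,:2]*1e3).astype(np.float32)))
    m=(abs(W[...,2]-.008)<.004)&(abs(W[...,0]-.54)<.1)&(abs(W[...,1])<.22)&(hs[...,2]>120);P=W[m];print("rack",cv2.minAreaRect((P[:,:2]*1e3).astype(np.float32)))
E
```

```text
a cap px 73 461.5342465753425 251.986301369863 z 0.12134410106793758 ray [ 0.4552761  -0.34518922  0.122     ] pc [ 0.45526825 -0.3452989   0.12163925]
grip x [0.4439203  0.46799871] y [-0.35844713 -0.33249072]
stand ((454.9681091308594, -345.93255615234375), (67.6542739868164, 71.36591339111328), 0.21284914016723633)
rack ((539.42236328125, 0.0389251708984375), (198.8926239013672, 439.51495361328125), 0.07252602279186249)
b cap px 20 260.55 137.35 z 0.1231511567128839 ray [ 0.4571283  -0.34264329  0.122     ] pc [ 0.45783302 -0.34199717  0.1226172 ]
grip x [0.44386639 0.47099564] y [-0.3578949  -0.32980482]
stand ((456.8372497558594, -343.7849426269531), (73.2891616821289, 70.93230438232422), 1.2809717655181885)
rack ((526.5093994140625, -14.369827270507812), (148.44326782226562, 416.900390625), 2.3111395835876465)
```

Request:
arm_command:
  increments: "8.5 -4.5 -3.1 0 0 0 -1.7; 8.5 -9 -6.2 0 0 0 -3.4; 8.5 -13.5 -9.3 0 0 0 -5; 8.5 -18 -12.4 0 0 0 -6.7; 8.5 -22.5 -15.5 0 0 0 -8.4; 8.5 -27 -18.5 0 0 0 -10; 8.5 -31.5 -21.6 0 0 0 -11.7; 8.5 -36 -24.7 0 0 0 -13.4; 8.5 -40.5 -27.8 0 0 0 -15; 8.5 -45 -30.9 0 0 0 -16.8"
  force: 80

```text
t: 1.35
eef_pos: [0.5013, 0.0987, 0.2561]
tcp_rot: [[-1.0, -0.0, -0.001], [-0.0, 1.0, 0.0], [0.001, 0.0, -1.0]]
ft_force: [0.2, 0.2, 0.0]
width: 0.994
gripper_force: 0.0
```

Request:
arm_command:
  increments: "8.5 0.6 -5.5 0.7 0 0 0; 8.5 1.2 -11 1.4 0 0 0; 8.5 1.8 -16.5 2.1 0 0 0; 8.5 2.4 -22 2.8 0 0 0; 8.5 3 -27.5 3.5 0 0 0; 8.5 3.6 -33 4.2 0 0 0; 8.5 4.1 -38.5 4.9 0 0 0; 8.5 4.6 -42.5 5.5 0 0 0; 8.5 4.6 -44.4 5.6 0 0 0; 8.5 4.6 -44.4 5.6 0 0 0"

```text
t: 2.6
eef_pos: [0.4542, -0.3439, 0.2]
tcp_rot: [[-1.0, 0.002, -0.0], [0.002, 1.0, 0.001], [0.0, 0.001, -1.0]]
ft_force: [-0.5, 0.6, 0.4]
width: 0.988
gripper_force: 0.0
```

Request:
arm_command:
  increments: "8.5 0 0 2.5 0 0 0; 8.5 0 0 5 0 0 0; 8.5 0 0 7.5 0 0 0; 8.5 0 0 9.0 0 0 0; 8.5 0 0 9.6 0 0 0; 5 0 0 9.6 0 0 0; 2 0 0 9.6 0 0 0; 2 0 0 9.6 0 0 0; 2 0 0 9.6 0 0 0; 2 0 0 9.6 0 0 0"

```text
t: 3.85
eef_pos: [0.4543, -0.3438, 0.1049]
tcp_rot: [[-1.0, 0.001, 0.001], [0.001, 1.0, -0.001], [-0.001, -0.001, -1.0]]
ft_force: [-1.4, -0.1, 6.8]
width: 0.293
gripper_force: 78.1
```

Request:
arm_command:
  increments: "2 0 0 -0.5 0 0 0; 2 0 0 -2 0 0 0; 2 0 0 -5 0 0 0; 2 0 0 -9 0 0 0; 2 -2 5 -10 0 0 0; 2 -4 11 -10 0 0 0; 2 -5.5 16 -10 0 0 0; 2 -6.5 20 -10 0 0 0; 2 -7 22 -10 0 0 0; 2 -7 22 -10 0 0 0"

```text
t: 5.1
eef_pos: [0.5245, -0.1224, 0.205]
tcp_rot: [[-1.0, -0.002, 0.001], [-0.002, 1.0, -0.0], [-0.001, -0.0, -1.0]]
ft_force: [0.4, -0.6, -1.3]
width: 0.293
gripper_force: 79.3
```

```bash
python3 - <<'E'
from h import *
s=get_state();print(s["eef_pos"],s["ft_force"],s["gripper_force"])
T=s["eef_pos"]
o=[]
for n in("top","scene"):
    c=capture(n);W=pts(c);np.savez("g"+n+".npz",**c)
    m=(np.linalg.norm(W[...,:2]-T[:2],axis=-1)<.04)&(W[...,2]>T[2]-.11)&(W[...,2]<T[2]-.04)
    u,v=proj(c,T-[0,0,.06]).astype(int);cr=c["pixels"][v-45:v+45,u-45:u+45]
    o.append(cv2.resize(cr,(390,390),interpolation=cv2.INTER_CUBIC))
    b=(W[...,2]>T[2]-.104)&(W[...,2]<T[2]-.062)&(np.linalg.norm(W[...,:2]-T[:2],axis=-1)<.05);P=W[b];print(n,b.sum(),np.percentile(P,[2,98],axis=0) if b.sum() else 0)
save("held",np.hstack(o))
print([get_state()["ft_force"].round(2) for _ in range(3)])
E
```

```text
[ 0.52452886 -0.12244927  0.20504886] [ 0.44494471 -0.62574151 -1.27145962] 79.32413578033447
top 0 0
scene 45 [[ 0.52068281 -0.13351561  0.11382373]
 [ 0.54571742 -0.10459183  0.14276083]]
[array([-0.17, -0.48, -1.47]), array([-0.17, -0.48, -1.47]), array([-0.17, -0.48, -1.47])]
```

View pics/held.png

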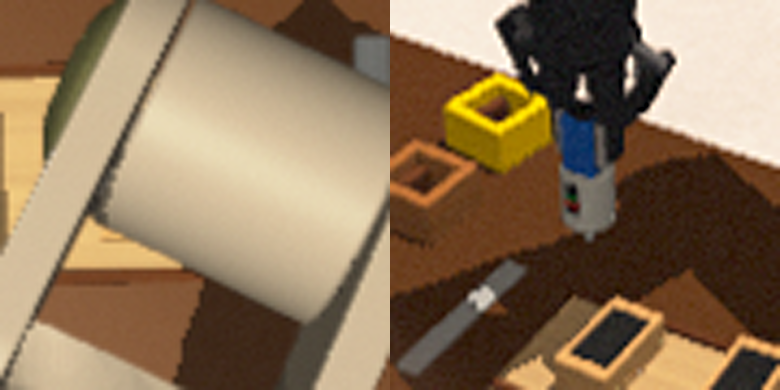

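The held view shows the gauge upright in the fingers, with its pointer window at (572,197) facing the scene camera and the pin tip at (590,237). Next I'll move to the bay 1 block.

Request:
arm_command:
  increments: "2 -0.2 4 0 0 0 0; 2 -0.5 9 0 0 0 0; 2 -1 14 0 0 0 0; 2 -1.4 19 0 0 0 0; 2 -1.6 22.5 0 0 0 0; 2 -1.75 24.7 1 0 0 0; 2 -1.75 24.7 3 0 0 0; 2 -1.75 24.7 4.7 0 0 0; 2 -1.75 24.7 5.6 0 0 0; 2 -1.75 24.7 5.6 0 0 0"

```text
t: 6.45
eef_pos: [0.5421, 0.1227, 0.1481]
tcp_rot: [[-1.0, 0.002, -0.001], [0.002, 1.0, -0.0], [0.001, -0.0, -1.0]]
ft_force: [-0.4, 0.2, -1.8]
width: 0.29
gripper_force: 79.4
```

```bash
cat > look.py <<'E'
from h import *
import sys
s=get_state();T=s["eef_pos"];print(T.round(4),s["ft_force"].round(2))
c=capture("scene");u,v=proj(c,T-[0,0,.08]).astype(int)
save(sys.argv[1],c["pixels"][v-35:v+35,u-45:u+45],8)
E
python3 look.py b1
```

```text
[0.5421 0.1227 0.1481] [-0.38  0.16 -1.8 ]
```

View pics/b1.png

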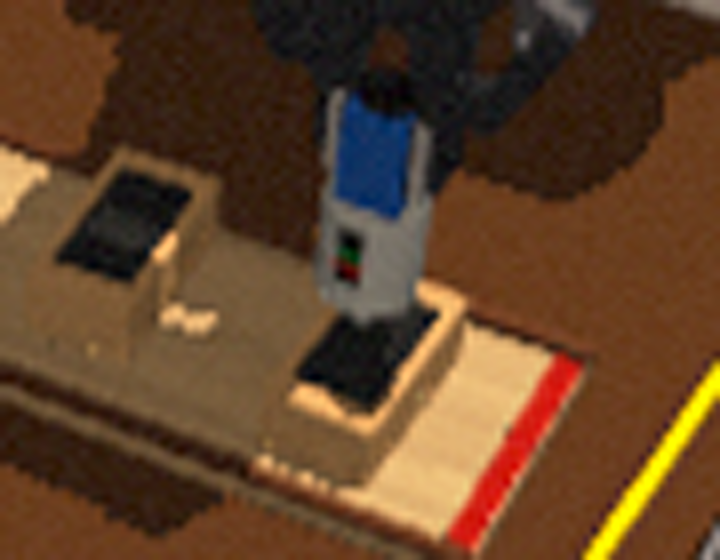

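Viewing b1: the pin tip at (375,320) hangs over the near-red block, whose face centre is at about (368,347). The pointer is at the bottom of its window, at (348,270). I'll shift 2.4 mm in y and press gently.

Request:
arm_command:
  increments: "2 0 0.24 0 0 0 0; 2 0 0.24 0.3 0 0 0; 2 0 0.24 0.5 0 0 0; 2 0 0.24 0.6 0 0 0; 2 0 0.24 0.7 0 0 0; 2 0 0.24 0.8 0 0 0; 2 0 0.24 0.9 0 0 0; 2 0 0.24 1.0 0 0 0; 2 0 0.24 1.0 0 0 0; 2 0 0.24 1.0 0 0 0"

```text
t: 7.75
eef_pos: [0.5421, 0.1257, 0.1385]
tcp_rot: [[-1.0, 0.001, 0.0], [0.001, 1.0, -0.0], [-0.0, -0.0, -1.0]]
ft_force: [-0.1, -0.2, 4.1]
width: 0.298
gripper_force: 79.6
```

Request:
arm_command:
  increments: "2 0 0 0.05 0 0 0; 2 0 0 0.1 0 0 0; 2 0 0 0.15 0 0 0; 2 0 0 0.2 0 0 0; 2 0 0 0.25 0 0 0; 2 0 0 0.3 0 0 0; 2 0 0 0.3 0 0 0; 2 0 0 0.3 0 0 0; 2 0 0 0.3 0 0 0; 2 0 0 0.3 0 0 0"

```text
t: 9.0
eef_pos: [0.5421, 0.1257, 0.1353]
tcp_rot: [[-1.0, 0.001, 0.0], [0.001, 1.0, 0.0], [-0.0, 0.0, -1.0]]
ft_force: [1.0, -0.9, 4.4]
width: 0.294
gripper_force: 79.8
```

Bay 1 is sinking readily, so it looks like the soft block.

Request:
arm_command:
  increments: "2 0 0 0.05 0 0 0; 2 0 0 0.1 0 0 0; 2 0 0 0.15 0 0 0; 2 0 0 0.2 0 0 0; 2 0 0 0.25 0 0 0; 2 0 0 0.3 0 0 0; 2 0 0 0.35 0 0 0; 2 0 0 0.4 0 0 0; 2 0 0 0.45 0 0 0; 2 0 0 0.5 0 0 0"

```text
t: 10.25
eef_pos: [0.5421, 0.1257, 0.1305]
tcp_rot: [[-1.0, 0.001, 0.0], [0.001, 1.0, -0.0], [-0.0, -0.0, -1.0]]
ft_force: [-0.5, 0.1, 6.2]
width: 0.298
gripper_force: 80.0
```

Request:
arm_command:
  increments: "2 0 0 0.1 0 0 0; 2 0 0 0.2 0 0 0; 2 0 0 0.25 0 0 0; 2 0 0 0.3 0 0 0; 2 0 0 0.35 0 0 0; 2 0 0 0.4 0 0 0; 2 0 0 0.45 0 0 0; 2 0 0 0.5 0 0 0; 2 0 0 0.55 0 0 0; 2 0 0 0.55 0 0 0"

```text
t: 11.5
eef_pos: [0.5421, 0.1257, 0.1252]
tcp_rot: [[-1.0, 0.001, 0.001], [0.001, 1.0, -0.0], [-0.001, -0.0, -1.0]]
ft_force: [-1.4, -0.3, 9.1]
width: 0.297
gripper_force: 80.2
```

```bash
python3 look.py b1p; python3 -c "
from h import *
im=cv2.imread('pics/b1p.png');a=cv2.imread('pics/b1.png');cv2.imwrite('pics/b1c.png',np.hstack([a[150:450,200:580],im[150:450,200:580]]))"
```

```text
[0.5421 0.1257 0.1252] [-1.4  -0.26  9.14]
```

View pics/b1c.png

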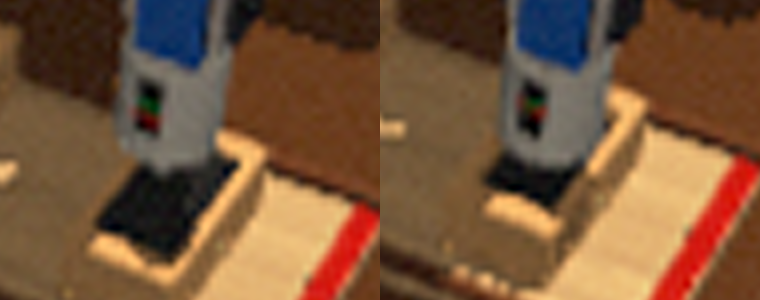

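The right half of b1c shows the red pointer risen to green-band height, at (533,103). I'll go 1 mm further to offset the easing and hold for about a second.

Request:
arm_command:
  increments: "2 0 0 0.05 0 0 0; 2 0 0 0.1 0 0 0; 2 0 0 0.1 0 0 0; 2 0 0 0.1 0 0 0; 2 0 0 0.1 0 0 0; 2 0 0 0.1 0 0 0; 2 0 0 0.1 0 0 0; 2 0 0 0.1 0 0 0; 2 0 0 0.1 0 0 0; 2 0 0 0.1 0 0 0"

```text
t: 12.8
eef_pos: [0.5421, 0.1257, 0.1243]
tcp_rot: [[-1.0, 0.001, 0.001], [0.001, 1.0, -0.0], [-0.001, -0.0, -1.0]]
ft_force: [-0.5, -0.2, 9.3]
width: 0.293
gripper_force: 80.3
```

```bash
python3 - <<'E'
from h import *
f=[]
for _ in range(4):
    s=get_state();f.append(s["ft_force"][2]);c=capture("scene")
print(s["eef_pos"],np.round(f,2),s["t"])
hs=cv2.cvtColor(c["pixels"],cv2.COLOR_RGB2HSV).astype(int)
u,v=proj(c,s["eef_pos"]+[.02,0,-.055]).astype(int);print(u,v)
print(hs[v-5:v+9,u-6:u+4,0]);print(hs[v-5:v+9,u-6:u+4,1])
E
```

```text
[0.54212246 0.12569872 0.12430015] [9.34 8.9  8.94 8.23] 12.95
365 214
[[ 17  15  16  18  23  16  14  16  17  20]
 [ 16  16  16  15  27  26  15  23  23  24]
 [ 16  17  17  19  20   8 150 165   0  18]
 [ 16  15  15  17   5   4  21  64  47  23]
 [ 17  16  14  23   9   5  17  13  14  22]
 [ 17  17  17  25  21  38 169   6  14  15]
 [ 16  15  16  12  14  20  45 159  23  15]
 [ 17  15  15  18  23  18  17  90  18  19]
 [ 16  15  16  13  17  19  16  22  26  22]
 [ 16  15  15  14  17  14  19  24  18  17]
 [ 15  16  16  15  15  23  16  18  21  22]
 [ 16  17  17 165  10   0  13  27  22   9]
 [ 17  14  10 150  75 150 175 162  37  15]
 [ 16  17  90 160   8  43 130   5  30  23]]
[[136 125 136  55  23  33  31  33  41  44]
 [123 135 128  53  26  23  13  34  34  34]
 [124 129 130  33  38  67 128 102  12  36]
 [132 121 113  26  65 177 172 137  40  36]
 [128 132 123  26  55 129 159 211 116  38]
 [132 132 106  38  31  24 241 255  72  33]
 [132 129 102  36  35  23 255 255  23  36]
 [123 144 119  35  38  34  31  26  29  35]
 [133 153 138  74  37  32  34  29  33  38]
 [151 149 149 101  38  38  41  30  38  39]
 [142 148 142  61  38  29  43  35  33  39]
 [154 143  91  57  67  46  40  36  34  34]
 [150 127  67  31 128  64  61  53  79  26]
 [140  89  30  36  60 115  32  81  54  35]]
```

Bay 1 held at about 10.5 N with roughly 11 mm sink, so it is soft. On to bay 2.

Request:
arm_command:
  increments: "2 0 0 -1 0 0 0; 2 0 0 -2.5 0 0 0; 2 0.1 -0.8 -3.2 0 0 0; 2 0.4 -4 -3.2 0 0 0; 2 0.7 -8 -3.2 0 0 0; 2 0.9 -11.1 -3.1 0 0 0; 2 0.9 -11.1 -2.8 0 0 0; 2 0.9 -11.1 -2.2 0 0 0; 2 0.9 -11.1 -1.9 0 0 0; 2 0.9 -11.1 -1.9 0 0 0"

```text
t: 14.25
eef_pos: [0.5328, 0.0154, 0.1425]
tcp_rot: [[-1.0, -0.0, -0.001], [-0.0, 1.0, 0.0], [0.001, 0.0, -1.0]]
ft_force: [-0.0, 0.4, -2.9]
width: 0.295
gripper_force: 79.3
```

```bash
python3 - <<'E'
from h import *
f=[]
for _ in range(3):
    s=get_state();f.append(s["ft_force"][2]);c=capture("scene")
print(s["eef_pos"],np.round(f,2),s["t"])
W=pts(c);hs=cv2.cvtColor(c["pixels"],cv2.COLOR_RGB2HSV)
m=(abs(W[...,0]-.5425)<.022)&(abs(W[...,1]-.126)<.010)&(hs[...,2]<70);print("face1 z",np.nanmedian(W[m][:,2]),m.sum())
m=(abs(W[...,0]-.548)<.022)&(abs(W[...,1]+.093)<.010)&(hs[...,2]<90);print("face3 z",np.nanmedian(W[m][:,2]),m.sum())
E
```

```text
[0.53300957 0.01513912 0.14285396] [-2.95 -1.74 -1.66] 14.35
face1 z 0.033308636904401556 65
face3 z 0.04392654063669765 55
```

Face 1 sits 10.6 mm lower, which confirms soft. Pressing bay 2 now.

Request:
arm_command:
  increments: "2 0 0 0.1 0 0 0; 2 0 0 0.2 0 0 0; 2 0 0 0.3 0 0 0; 2 0 0 0.35 0 0 0; 2 0 0 0.4 0 0 0; 2 0 0 0.45 0 0 0; 2 0 0 0.5 0 0 0; 2 0 0 0.55 0 0 0; 2 0 0 0.6 0 0 0; 2 0 0 0.65 0 0 0"

```text
t: 15.65
eef_pos: [0.5331, 0.0147, 0.1365]
tcp_rot: [[-1.0, 0.001, 0.0], [0.001, 1.0, -0.0], [-0.0, -0.0, -1.0]]
ft_force: [-0.1, -0.7, 5.6]
width: 0.291
gripper_force: 80.2
```

Request:
arm_command:
  increments: "2 0 0 0.05 0 0 0; 2 0 0 0.1 0 0 0; 2 0 0 0.15 0 0 0; 2 0 0 0.2 0 0 0; 2 0 0 0.2 0 0 0; 2 0 0 0.2 0 0 0; 2 0 0 0.2 0 0 0; 2 0 0 0.2 0 0 0; 2 0 0 0.2 0 0 0; 2 0 0 0.2 0 0 0"

```text
t: 16.9
eef_pos: [0.5331, 0.0147, 0.1347]
tcp_rot: [[-1.0, 0.001, 0.001], [0.001, 1.0, -0.0], [-0.001, -0.0, -1.0]]
ft_force: [-1.4, -0.3, 6.9]
width: 0.298
gripper_force: 80.4
```

```bash
cat > f.py <<'E'
from h import *
f=[]
for _ in range(2):
    s=get_state();f.append(s["ft_force"][2]);capture("scene")
f.append(get_state()["ft_force"][2]);print(s["eef_pos"].round(4),np.round(f,2),s["t"])
E
python3 f.py
```

```text
[0.5331 0.0147 0.1347] [6.88 7.31 7.17] 16.95
```

Request:
arm_command:
  increments: "2 0 0 0.05 0 0 0; 2 0 0 0.1 0 0 0; 2 0 0 0.15 0 0 0; 2 0 0 0.2 0 0 0; 2 0 0 0.25 0 0 0; 2 0 0 0.25 0 0 0; 2 0 0 0.25 0 0 0; 2 0 0 0.25 0 0 0; 2 0 0 0.25 0 0 0; 2 0 0 0.25 0 0 0"

```text
t: 18.25
eef_pos: [0.5331, 0.0147, 0.1325]
tcp_rot: [[-1.0, 0.0, 0.001], [0.0, 1.0, -0.0], [-0.001, -0.0, -1.0]]
ft_force: [-2.2, 0.2, 10.4]
width: 0.294
gripper_force: 80.7
```

```bash
python3 f.py
```

```text
[0.5331 0.0147 0.1325] [10.4  10.2  10.49] 18.3
```

Request:
arm_command:
  increments: "2 0 0 0 0 0 0; 2 0 0 0 0 0 0; 2 0 0 -0.8 0 0 0; 2 0 0 -2 0 0 0; 2 -0.2 -1.5 -2.4 0 0 0; 2 -0.6 -5 -2.4 0 0 0; 2 -1.1 -9 -2.4 0 0 0; 2 -1.3 -10.8 -2.2 0 0 0; 2 -1.3 -10.8 -1.5 0 0 0; 2 -1.3 -10.8 -1.1 0 0 0"

```text
t: 19.6
eef_pos: [0.5454, -0.0924, 0.142]
tcp_rot: [[-1.0, 0.0, -0.001], [0.0, 1.0, 0.001], [0.001, 0.001, -1.0]]
ft_force: [-0.0, -0.8, -2.5]
width: 0.295
gripper_force: 79.2
```

```bash
python3 f.py; python3 - <<'E'
from h import *
c=capture("scene");W=pts(c);hs=cv2.cvtColor(c["pixels"],cv2.COLOR_RGB2HSV)
for x,y in((.5425,.126),(.5335,.0147)):
  m=(abs(W[...,0]-x)<.022)&(abs(W[...,1]-y)<.010)&(hs[...,2]<90);print("face z",np.nanmedian(W[m][:,2]),m.sum())
E
```

```text
[ 0.5453 -0.0922  0.1417] [-2.55 -2.45 -2.06] 19.65
face z 0.033156740937647644 61
face z 0.04217955070092089 58
```

Request:
arm_command:
  increments: "2 0 0 0.05 0 0 0; 2 0 0 0.1 0 0 0; 2 0 0 0.15 0 0 0; 2 0 0 0.2 0 0 0; 2 0 0 0.25 0 0 0; 2 0 0 0.3 0 0 0; 2 0 0 0.35 0 0 0; 2 0 0 0.4 0 0 0; 2 0 0 0.45 0 0 0; 2 0 0 0.5 0 0 0"

```text
t: 21.0
eef_pos: [0.546, -0.0933, 0.138]
tcp_rot: [[-1.0, 0.001, 0.0], [0.001, 1.0, -0.0], [-0.0, -0.0, -1.0]]
ft_force: [-1.0, 0.8, 4.1]
width: 0.297
gripper_force: 79.9
```

```bash
python3 f.py
```

```text
[ 0.546  -0.0933  0.1379] [4.11 3.86 3.87] 21.05
```

Request:
arm_command:
  increments: "2 0 0 0.05 0 0 0; 2 0 0 0.1 0 0 0; 2 0 0 0.15 0 0 0; 2 0 0 0.2 0 0 0; 2 0 0 0.25 0 0 0; 2 0 0 0.27 0 0 0; 2 0 0 0.27 0 0 0; 2 0 0 0.27 0 0 0; 2 0 0 0.27 0 0 0; 2 0 0 0.27 0 0 0"

```text
t: 22.35
eef_pos: [0.546, -0.0933, 0.1353]
tcp_rot: [[-1.0, 0.001, 0.0], [0.001, 1.0, -0.0], [-0.0, -0.0, -1.0]]
ft_force: [-0.7, -0.5, 6.4]
width: 0.298
gripper_force: 80.1
```

```bash
python3 f.py
```

```text
[ 0.546  -0.0933  0.1353] [6.37 5.55 6.18] 22.4
```

Request:
arm_command:
  increments: "2 0 0 0.07 0 0 0; 2 0 0 0.14 0 0 0; 2 0 0 0.2 0 0 0; 2 0 0 0.26 0 0 0; 2 0 0 0.3 0 0 0; 2 0 0 0.33 0 0 0; 2 0 0 0.33 0 0 0; 2 0 0 0.33 0 0 0; 2 0 0 0.33 0 0 0; 2 0 0 0.33 0 0 0"

```text
t: 23.7
eef_pos: [0.546, -0.0934, 0.1323]
tcp_rot: [[-1.0, 0.001, 0.001], [0.001, 1.0, -0.0], [-0.001, -0.0, -1.0]]
ft_force: [-2.0, -0.7, 7.6]
width: 0.291
gripper_force: 80.4
```

```bash
python3 f.py
```

```text
[ 0.546  -0.0934  0.1323] [7.59 7.64 8.01] 23.75
```

Request:
arm_command:
  increments: "2 0 0 0.06 0 0 0; 2 0 0 0.12 0 0 0; 2 0 0 0.15 0 0 0; 2 0 0 0.15 0 0 0; 2 0 0 0.15 0 0 0; 2 0 0 0.15 0 0 0; 2 0 0 0.15 0 0 0; 2 0 0 0.15 0 0 0; 2 0 0 0.15 0 0 0; 2 0 0 0.15 0 0 0"

```text
t: 25.05
eef_pos: [0.546, -0.0933, 0.1309]
tcp_rot: [[-1.0, 0.001, 0.001], [0.001, 1.0, -0.0], [-0.001, -0.0, -1.0]]
ft_force: [-1.3, 0.4, 9.5]
width: 0.293
gripper_force: 80.6
```

```bash
python3 f.py
```

```text
[ 0.546  -0.0934  0.1309] [9.5  9.53 8.19] 25.1
```

Bay 3 held at about 11 N, medium. Now returning the gauge to the stand.

Request:
arm_command:
  increments: "2 0 0 -1 0 0 0; 2 0 0 -3 0 0 0; 2 0 0 -6 0 0 0; 2 1.5 -4 -7.4 0 0 0; 2 3.5 -9 -7.4 0 0 0; 2 5.5 -14.5 -7.4 0 0 0; 2 7.5 -20 -7.4 0 0 0; 2 8.8 -24 -7.4 0 0 0; 2 9.17 -25.05 -7.4 0 0 0; 2 9.17 -25.05 -7.4 0 0 0"

```text
t: 26.4
eef_pos: [0.4538, -0.3435, 0.2037]
tcp_rot: [[-1.0, 0.001, -0.001], [0.001, 1.0, 0.001], [0.001, 0.001, -1.0]]
ft_force: [1.5, 0.9, -1.6]
width: 0.294
gripper_force: 79.3
```

```bash
python3 f.py; python3 look.py st
```

```text
[ 0.4542 -0.3428  0.2039] [-1.56 -1.39 -1.94] 26.45
[ 0.4544 -0.3425  0.2041] [-0.83  0.53 -1.94]
```

View pics/st.png

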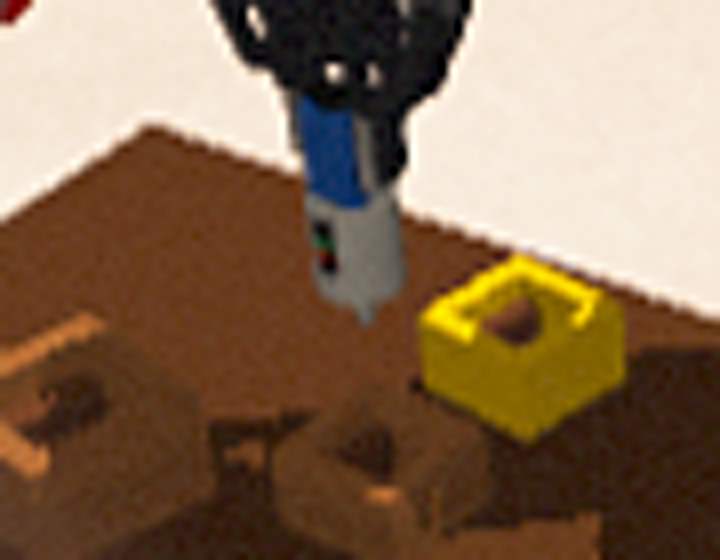

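In st, the gauge (pin at (366,318)) hangs above the small brown stand's pocket at (375,440). Lowering now.

Request:
arm_command:
  increments: "2 0 -0.1 2 0 0 0; 2 0 -0.1 4 0 0 0; 2 0 -0.1 6 0 0 0; 2 0 -0.1 7.2 0 0 0; 2 0 -0.1 8.2 0 0 0; 2 0 -0.1 9 0 0 0; 2 0 -0.1 9.4 0 0 0; 2 0 -0.1 9.7 0 0 0; 2 0 -0.1 9.8 0 0 0; 2 0 -0.1 9.8 0 0 0"

```text
t: 27.8
eef_pos: [0.4541, -0.3448, 0.1065]
tcp_rot: [[-1.0, 0.001, 0.0], [0.001, 1.0, -0.0], [-0.0, -0.0, -1.0]]
ft_force: [-0.8, -0.3, -2.4]
width: 0.296
gripper_force: 79.6
```

Request:
arm_command:
  increments: "2 0 0 0.1 0 0 0; 2 0 0 0.15 0 0 0; 2 0 0 0.18 0 0 0; 2 0 0 0.18 0 0 0; 4 0 0 0.18 0 0 0; 6 0 0 0.18 0 0 0; 8.5 0 0 0.18 0 0 0; 8.5 0 0 0.18 0 0 0; 8.5 0 0 0.18 0 0 0; 8.5 0 0 0.18 0 0 0"

```text
t: 29.05
eef_pos: [0.454, -0.3447, 0.1045]
tcp_rot: [[-1.0, 0.001, -0.0], [0.001, 1.0, 0.0], [0.0, 0.0, -1.0]]
ft_force: [-0.1, -0.1, -0.6]
width: 0.994
gripper_force: 0.0
```

Request:
arm_command:
  increments: "8.5 0 0 -0.5 0 0 0; 8.5 0 0 -3 0 0 0; 8.5 0 0 -7 0 0 0; 8.5 0 0 -10 0 0 0; 8.5 -1 5 -10 0 0 0; 8.5 -2 10.5 -10 0 0 0; 8.5 -3 16 -10 0 0 0; 8.5 -4 21.5 -10 0 0 0; 8.5 -5 27 -10 0 0 0; 8.5 -6 31 -10 0 0 0"

```text
t: 30.3
eef_pos: [0.5142, -0.0326, 0.2051]
tcp_rot: [[-1.0, -0.001, 0.001], [-0.001, 1.0, -0.0], [-0.001, -0.0, -1.0]]
ft_force: [-0.0, -0.8, 0.8]
width: 0.996
gripper_force: 0.0
```

```bash
python3 - <<'E'
from h import *
s=get_state();print(s["eef_pos"],s["t"])
c=capture("scene");np.savez("c.npz",**c);W=pts(c)
m=(abs(W[...,0]-.455)<.03)&(abs(W[...,1]+.345)<.03)&(W[...,2]>.1)
print("gauge top",np.nanmax(W[m][:,2]),W[m].mean(0))
m=(W[...,0]>.48)&(W[...,0]<.61)&(W[...,1]>.08)&(W[...,1]<.17)&(W[...,2]>.034)&(W[...,2]<.05)
print(cv2.minAreaRect((W[m][:,:2]*1e3).astype(np.float32)))
c=capture("top");W=pts(c)
for y in (.125,.0147,-.094):
  m=(abs(W[...,0]-.545)<.06)&(abs(W[...,1]-y)<.045)&(W[...,2]>.034)&(W[...,2]<.05)
  print(cv2.minAreaRect((W[m][:,:2]*1e3).astype(np.float32)),m.sum())
E
```

```text
[ 0.51423523 -0.03257216  0.20508037] 30.3
gauge top 0.1255368085409193 [ 0.46024303 -0.3407928   0.11446304]
((543.0379028320312, 125.45333099365234), (46.07133483886719, 89.02618408203125), 89.09173583984375)
((542.3435668945312, 128.88580322265625), (35.09355545043945, 82.55203247070312), 88.98641967773438) 184
((0.0, 0.0), (0.0, 0.0), 0.0) 0
((566.0127563476562, -97.09685516357422), (49.975013732910156, 44.02925491333008), 5.752044677734375) 61
```

Gauge seated and block 1 unmoved at about (0.543, 0.125). Next I'll fetch it.

Request:
arm_command:
  increments: "8.5 -0.8 4.5 0 0 0 0; 8.5 -1.6 9 0 0 0 0; 8.5 -2.4 13 2 0 0 0; 8.5 -2.9 15.8 4 0 0 0; 8.5 -2.9 15.8 6 0 0 0; 8.5 -2.9 15.8 8 0 0 0; 8.5 -2.9 15.8 8 0 0 0; 8.5 -2.9 15.8 8 0 0 0; 8.5 -2.9 15.8 8 0 0 0; 8.5 -2.9 15.8 8 0 0 0"
  force: 50

```text
t: 31.65
eef_pos: [0.5435, 0.1231, 0.1251]
tcp_rot: [[-1.0, 0.001, 0.001], [0.001, 1.0, -0.0], [-0.001, 0.0, -1.0]]
ft_force: [0.5, -1.4, -0.9]
width: 0.991
gripper_force: 0.0
```

Request:
arm_command:
  increments: "8.5 0 0.2 3 0 0 0.6; 8.5 0 0.2 6 0 0 0.6; 8.5 0 0.2 7.8 0 0 0.6; 8.5 0 0.2 8.4 0 0 0.6; 8.5 0 0.2 8.7 0 0 0.6; 6 0 0.2 8.7 0 0 0.6; 4 0 0.2 8.7 0 0 0.6; 4 0 0.2 8.7 0 0 0.6; 4 0 0.2 8.7 0 0 0.6; 4 0 0.2 8.7 0 0 0.6"

```text
t: 32.9
eef_pos: [0.5437, 0.1252, 0.0383]
tcp_rot: [[-1.0, 0.011, 0.001], [0.011, 1.0, -0.0], [-0.001, -0.0, -1.0]]
ft_force: [-0.7, -0.3, 5.9]
width: 0.516
gripper_force: 52.5
```

Request:
arm_command:
  increments: "4 0 0 -0.5 0 0 0; 4 0 0 -3 0 0 0; 4 0 0 -7 0 0 0; 4 0.7 4 -8 0 0 0; 4 1.6 9 -8 0 0 -0.5; 4 2.5 14 -8 0 0 -1; 4 3.4 19 -8 0 0 -1.5; 4 4 22.3 -8 0 0 -2; 4 4 22.3 -8 0 0 -2; 4 4 22.3 -8 0 0 -2"

```text
t: 34.15
eef_pos: [0.5056, 0.3481, 0.1172]
tcp_rot: [[-1.0, -0.024, -0.001], [-0.024, 1.0, -0.001], [0.001, -0.001, -1.0]]
ft_force: [-1.0, -0.4, -3.0]
width: 0.515
gripper_force: 51.9
```

```bash
python3 f.py; python3 look.py tr
```

```text
[0.5059 0.3478 0.1174] [-2.96 -2.13 -3.03] 34.2
[0.506  0.3477 0.1174] [ 0.23  0.37 -3.03]
```

View pics/tr.png

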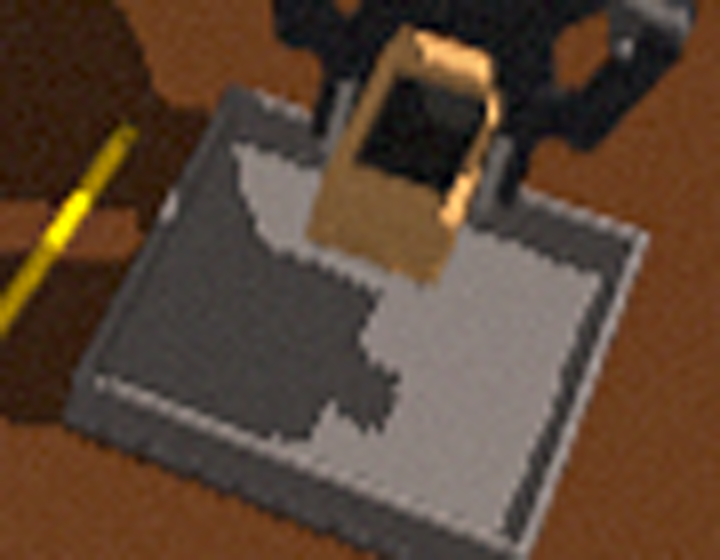

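The block is held level at (410,160) with its face up, above the tray, whose floor is clear. I need to lower 8.2 mm × 10 (0.1174 to about 0.0355).

Request:
arm_command:
  increments: "4 0 0 2 0 0 0; 4 0 0 4 0 0 0; 4 0 0 5.5 0 0 0; 4 0 0 6.6 0 0 0; 4 0 0 7.3 0 0 0; 4 0 0 7.7 0 0 0; 4 0 0 7.9 0 0 0; 4 0 0 8 0 0 0; 4 0 0 8.05 0 0 0; 4 0 0 8.1 0 0 0"

```text
t: 35.55
eef_pos: [0.5059, 0.3487, 0.0367]
tcp_rot: [[-1.0, -0.024, 0.0], [-0.024, 1.0, 0.0], [-0.0, 0.0, -1.0]]
ft_force: [0.2, -0.0, -1.6]
width: 0.52
gripper_force: 51.9
```

Request:
arm_command:
  increments: "4 0 0 0.06 0 0 0; 4 0 0 0.12 0 0 0; 4 0 0 0.12 0 0 0; 4.8 0 0 0.12 0 0 0; 5.5 0 0 0.12 0 0 0; 6.5 0 0 0.12 0 0 0; 7.5 0 0 0.12 0 0 0; 7.5 0 0 0.12 0 0 0; 7.5 0 0 0.12 0 0 0; 7.5 0 0 0.12 0 0 0"

```text
t: 36.8
eef_pos: [0.5058, 0.3486, 0.0353]
tcp_rot: [[-1.0, -0.024, -0.0], [-0.024, 1.0, -0.0], [0.0, -0.0, -1.0]]
ft_force: [-0.3, 0.2, 0.2]
width: 0.879
gripper_force: 0.0
```

Request:
arm_command:
  increments: "7.5 0 0 -1 0 0 0; 7.5 0 0 -3 0 0 0; 7.5 0 0 -6 0 0 0; 7.5 0 0 -10 0 0 0; 7.5 0 0 -14 0 0 0; 7.5 3 0 -18 0 0 0; 7.5 8 0 -20 0 0 0; 7.5 13 0 -20 0 0 0; 7.5 15 0 -20 0 0 0; 7.5 15 0 -20 0 0 0"

```text
t: 38.05
eef_pos: [0.3549, 0.3452, 0.2364]
tcp_rot: [[-1.0, -0.025, 0.001], [-0.025, 1.0, 0.001], [-0.001, 0.001, -1.0]]
ft_force: [0.1, 0.2, 0.3]
width: 0.884
gripper_force: 0.0
```

```bash
python3 - <<'E'
from h import *
o=[]
s=get_state();print(s["eef_pos"],s["t"])
a0=np.load("a.npz")["pixels"]
for n in("top","scene"):
    c=capture(n);W=pts(c)
    for x,y in((.506,.348),(.5335,.0147),(.547,-.094)):
        m=(abs(W[...,0]-x)<.06)&(abs(W[...,1]-y)<.045)&(W[...,2]>.031)&(W[...,2]<.05)
        if m.sum()>20:print(n,cv2.minAreaRect((W[m][:,:2]*1e3).astype(np.float32)),m.sum(),np.nanpercentile(W[m][:,2],[10,50,90]))
    o.append(cv2.resize(c["pixels"],(400,250),interpolation=cv2.INTER_AREA))
    if n=="scene":o=[c["pixels"]]
save("end",o[0],1.25)
E
```

```text
[0.35487419 0.34515874 0.23640102] 38.05
top ((504.55767822265625, 347.49639892578125), (81.87858581542969, 47.99309539794922), 0.16002580523490906) 399 [0.03179685 0.03671547 0.03969849]
top ((533.5574951171875, 12.627668380737305), (84.02984619140625, 45.423545837402344), 3.330199956893921) 628 [0.03822078 0.04089554 0.04352957]
top ((546.7353515625, -95.03240966796875), (84.22297668457031, 44.560184478759766), 0.09798651188611984) 659 [0.03734405 0.03969172 0.04233849]
scene ((506.3048095703125, 349.1618957519531), (88.37788391113281, 45.080074310302734), 1.3566662073135376) 275 [0.03151591 0.03744111 0.04031685]
scene ((535.2041625976562, 14.570133209228516), (87.44087219238281, 46.06382751464844), 3.4828455448150635) 304 [0.03737453 0.04160243 0.04380511]
scene ((547.1492309570312, -93.09020233154297), (87.26725769042969, 47.561798095703125), 2.029317617416382) 286 [0.03648012 0.04054055 0.04290152]
```

View pics/end.png

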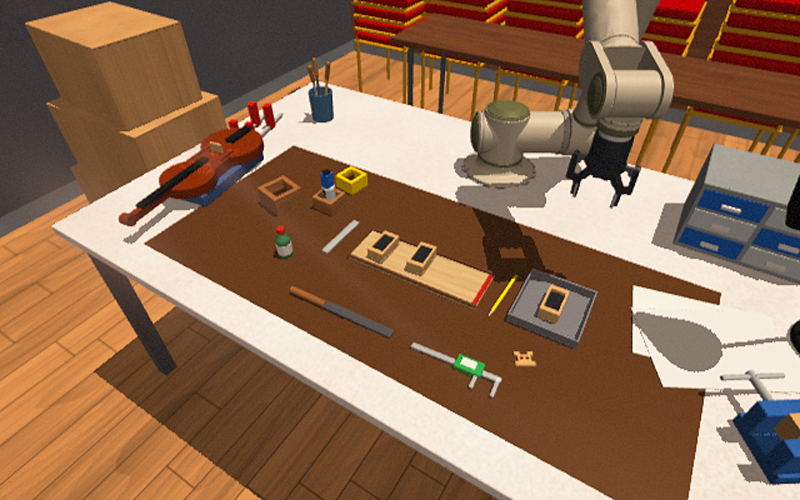

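The final view shows the block flat and face up in the tray at (553,300). The gauge is in its stand at (327,188), the other two blocks are unmoved, and the gripper is clear.

```bash
python3 -c "
from rig import job_done
print(job_done())"
```

```text
the job is handed in; nothing more can be done
None
```

I pressed all three faces into the green band in order from the red end (about 10.5, 12 and 11 N by the wrist force; I checked the pointer itself by picture only on the first), put the gauge back in its stand, laid the softest block (bay 1, sunk about 11 mm) flat and face up in the tray, and handed the job in at about 38 s.

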